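# Start the LED light source on blue

### The arm

A 6-joint arm with a two-finger parallel gripper is mounted at the origin on the work surface. World frame = base frame: x ahead of the robot, y to its left, z up, the work surface at z = 0. Lengths are in mm, angles in rad, forces in N, time in s.
With the tool pointing down it reaches from about 425 to 950 mm from the base axis. Payload 3.5 kg.
Tool frame: the origin (TCP) lies on the mounting face of the last link; the fingertips stand 173 mm ahead of it and the grasp point (between the pads) lies 155 mm ahead of it (env.grip_depth is the distance from the TCP to the grasp point, in mm); z points along the fingers, y is the direction in which the jaws open and shut (so a half turn about z gives the same grasp; the last joint's range is limited). The gripper opens to 85 mm and grips with 20 to 120 N. Pads are 22 mm wide; open, the fingers measure 114 mm over their backs; the gripper's body (76 mm by 85 mm) begins 54 mm behind the grasp point. The pads swing forward as they close: fully open they stand 13 mm farther back than shut.
Start: joints at [1.183, 0.286, 1.577, -0, 1.279, -0.15], TCP at [158.97, 656, 404.725] pointing down, gripper open.
Joint ranges: [-2.77, 2.77], [-0.9, 2.22], [0.21, 2.48], [-1.53, 4.67], [0.24, 2.81], [-2.84, 2.84]. Speed limits (rad/s): [2.79, 2.79, 3.14, 3.14, 3.14, 3.14].

### API

Orientations are given as a rotation vector (axis times angle).
In Python, from workcell import sense, viewer, hand_in, find_in, outline_of, tip_of, env gives the robot as it stands.
- The arm moves only by the shell command python3 -m jog 'ROWS' [FORCE]. ROWS is JSON, a list of rows, each a list of 7 numbers: the shift along the tool's x, y, z in cm, then the turn, a rotation vector about the tool's x, y, z in degrees, then the opening, from 0 (shut) to 1 (fully open). A call has 1 to 5 rows; each row shifts and turns the commanded pose from where the row before left it, along the tool's axes as they then stand; what a row does not reach is not made up. A row lasts 1/12 s, in which the tool goes at most 41.7 mm and 7.16 degrees, less where a joint would pass 70% of its speed; a pose out of reach is approached as far as the arm can. A call with a gripper value outside its range is refused whole. The fingers move at their own pace and stop on an object; FORCE is the grip in N (left out, the last holds). Time passes only in rows, so rows that do not move let the fingers close. It gives the time, the measured TCP pose, the force and the opening at its end, in the units of the state.
- sense(): the state, without advancing time (a new reading comes with each control period).
- viewer.camera(name): name is "side" or "top" or "wrist"; returns a dict with "image" (400x640x3 uint8, blue, green, red), "depth" (400x640 float32, mm along the optical axis (not along the pixel's ray), 0 where there is no reading), "intrinsics" (3x3 intrinsics, pixels), "R" (3x3) and "t" (3): a world point X has camera coordinates R X + t. Camera axes: x right, y down, z forward; pixel columns grow to the right and rows downward; lengths in mm; the calibration is good to about 2 mm. A picture is of the moment at which its call begins.
- hand_in(): hands the job in, once; it reports no verdict.
Trained networks look in a picture, given as the dict that the camera call returned (one of the last four; its "shot" number tells which), for a name from the list of things; names that differ only in an ending like _2 or _b are one class to them, and where a whole thing is asked for, a point or a joint stands for the part that bears it (a point fixed in the world has none). Each returns a list of dicts, best first, with "p" (0 to 1); they miss things now and then, are a little off and sometimes report something else, mostly with a low value. They report only what shows in the picture. A call takes as long as a camera call.
- find_in(picture, target): "extent" ([centre column, centre row, width, height] in pixels, round what is visible of it).
- outline_of(picture, target): "pixels" (400x640 bool, what is visible of it) and "extent" ([centre column, centre row, width, height] in pixels, round what is visible of it).
- tip_of(picture, target): "centre" ([column, row] in pixels: a listed point, or the origin of a listed thing).
The state is a dict: "time_s": time; "joints": joint angles; "dq": joint speeds; "effort": joint torques, N m; "tcp_pos": TCP position; "tcp_rot": TCP orientation; "contact_force": force on the tool from outside, world axes, zero at the start; "moment": the same for the moment, N m; "opening": finger opening in mm.
Only numpy, scipy, OpenCV 4.12 (cv2) and the standard library are available. Lean on these libraries where they do the work, as an engineer would, in place of code of your own. Each camera call takes 0.05 s, during which the arm holds its last target.

### The job

Start the microscope's LED light source on its blue channel for a bench test: switch the mains rocker on top of the grey power box fully on, then press the blue key of the black control pod all the way in so that it stays down, then press the white lamp key right down and keep it there for about a second before letting go. Press no other key, and leave the pod, the loose optics and the tools where they are.

Things in the scene. Friction and masses are not known exactly. Their poses are not given: they have to be found in the camera images.
- power_box: grey metal mains box of the light source, 190 mm (its x) by 130 mm (its y) by 85 mm high, standing fast on the bench; origin at the centre of its underside, z up. The mains rocker stands on its flat top with its pivot along the box's y axis, 45 mm from the centre towards the box's -x end (the end with the aluminium front plate). Behind the rocker the top is flat, with cooling slots.
- rocker (a joint): mains rocker: dark green, shallow V face 40 mm long (box x) by 26 mm wide (box y), pivot 97 mm and black bezel 88 mm above the bench. 0 = off (its +x half, marked with a white stroke, slopes up 0.4 rad towards its end), 0.4 rad = fully on (that half level, 97 mm above the bench). About 3 N on the middle of the raised half moves it; it stays where it is left
- rocker_on (a point): point on the face of the rocker's raised, white-stroked half, 13 mm from the pivot towards the box's +x; about 102.5 mm above the bench when off, and 5.5 mm lower when fully on
- pod: black wedge-shaped control pod, 120 mm (its x) by 152 mm (its y), 0.8 kg, loose on rubber feet; origin at the centre of its underside, z up. Its top slopes at 0.17 rad, rising towards its +x side from 28 to 48 mm above the bench. Two rows of three round keys, 46 mm apart in a row, rows 52 mm apart; each stands 9 mm proud of the sloping top and travels 5 mm at right angles to it
- key_blue (a joint): blue channel key, 20 mm diameter, +y end of the pod's back (+x) row: 0 = up, 0.005 m = fully in. About 3 N moves it; it stays where it is left, so it must be pressed to its stop
- key_blue_top (a point): centre of the blue key's top face (moves with the key); pod frame x 25, y 46, z 51 mm when up
- key_green (a joint): green channel key, 20 mm diameter, middle of the back row, it stays where it is left, like the blue one; 0 = up, 0.005 m = in
- key_red (a joint): red channel key, 20 mm diameter, -y end of the back row, it stays where it is left, like the blue one; 0 = up, 0.005 m = in
- key_lamp (a joint): white lamp key with a yellow dot, 26 mm diameter, middle of the pod's front (-x) row, sprung: 0 = up, 0.005 m = fully in, which takes about 4.5 N; it comes up again when let go
- key_lamp_top (a point): centre of the white lamp key's top face (moves with the key); pod frame x -26, y 0, z 43 mm when up
- key_dim (a joint): grey dimmer key with one white bar, 18 mm diameter, +y end of the front row, sprung like the lamp key; 0 = up
- key_bright (a joint): grey brighter key with a white cross, 18 mm diameter, -y end of the front row, sprung like the lamp key; 0 = up
- objective: microscope objective, bright steel barrel, 29 mm diameter, 48 mm tall, standing upright and loose; origin at the centre of its underside
- eyepiece: eyepiece, black on a narrower aluminium tube, 33 mm diameter, 50 mm tall, standing upright and loose; origin at the centre of its underside
- oil: small amber oil bottle with a white cap, 28 mm diameter, 62 mm tall, loose; origin at the centre of its underside
- driver_yellow: screwdriver with a yellow handle, 175 mm long, lying loose; origin on the bench under its middle, x along the blade
- driver_red: screwdriver with a red handle, 175 mm long, lying loose; origin on the bench under its middle, x along the blade
- screw_tray: clear plastic tray of small screws, 75 by 130 by 16 mm, loose; origin at the centre of its underside
- hex_key: L-shaped dark hex key, 5 mm thick, long leg 95 mm, lying loose; origin on the bench under the long leg's middle

How it is judged:
By the outcome, as a careful person would: the job done as asked, in the order asked, and still so for the second after the job is handed in, with the robot touching nothing.
It also fails if it takes over 46 s, if anything falls off the work surface, if the arm or the gripper's body presses on something with over 40 N, if the wrist force passes 120 N, or if a joint passes its speed limit or range.

## Working session

There is one attempt and no reset: what is moved stays moved. The work goes in short steps, Python scripts to look and compute and a shell command to move; the robot and the scene stay as the last step left them, time stands still between calls to the robot, and variables do not carry over. Pictures are saved under pics/ and viewed, and the job is handed in when it is done.

```bash
mkdir -p pics; ls; cat > h.py <<'E'
import numpy as np,cv2
from workcell import sense, viewer, hand_in, find_in, outline_of, tip_of, env
from scipy.spatial.transform import Rotation as Ro
def cam(n,f=None):
    p=viewer.camera(n)
    if f: cv2.imwrite('pics/'+f+'.png',p['image'])
    return p
def ray(p,px):
    K=np.array(p['intrinsics']);R=np.array(p['R']);t=np.array(p['t'])
    d=R.T@np.linalg.inv(K)@np.array([px[0],px[1],1.]);return -R.T@t,d
def atz(p,px,z):
    o,d=ray(p,px);return o+d*(z-o[2])/d[2]
def proj(p,X):
    c=np.array(p['R'])@np.array(X,float)+np.array(p['t']);u=np.array(p['intrinsics'])@c;return u[:2]/u[2]
def atd(p,px):
    o,d=ray(p,px);c,r=int(round(px[0])),int(round(px[1]))
    w=p['depth'][max(r-1,0):r+2,max(c-1,0):c+2];w=w[w>0]
    return o+d*np.median(w) if len(w) else None
E
python3 - <<'E'
from h import *
np.set_printoptions(precision=1,suppress=True)
s=sense();print(s['time_s'],s['tcp_pos'],s['tcp_rot'],s['opening'])
for n in ('top','side'):
    p=cam(n,n+'0')
    for k in ['rocker_on','power_box','key_blue_top','key_lamp_top','pod']:
        r=tip_of(p,k)
        for q in r[:2]: print(n,k,round(q['p'],2),np.array(q['centre']),atd(p,q['centre']))
print(sense()['time_s'])
E
```

```text
pics
0.0 [158.9 655.8 403.3] [-0.4 -3.1  0. ] 85.08107612171843
top rocker_on 0.59 [304.9 150.2] [772.4  60.8   4. ]
top rocker_on 0.54 [232.8 231.6] [499.6 223.9 104.1]
top power_box 0.63 [242.8 229.9] [508.4 201.5  87.7]
top key_blue_top 0.4 [377.3 214.3] [ 585.2 -156.3   52.9]
top key_lamp_top 0.62 [394.5 230.6] [ 545.  -206.6   44.9]
top pod 0.75 [389.3 222.4] [ 567.8 -192.4   39.2]
side rocker_on 0.85 [363.1 285.4] [498.4 228.  103.7]
side power_box 0.82 [347.4 304. ] [528.6 260.   84.9]
side key_blue_top 0.62 [326.2 167. ] [ 583.1 -149.3   50.3]
side key_lamp_top 0.53 [342.5 154.3] [ 537.5 -218.2   34.7]
side key_lamp_top 0.41 [363.3 285.8] [498.1 229.5 105. ]
side pod 0.75 [329.9 166.8] [ 572.9 -160.6   40.1]
0.6
```

View pics/top0.png

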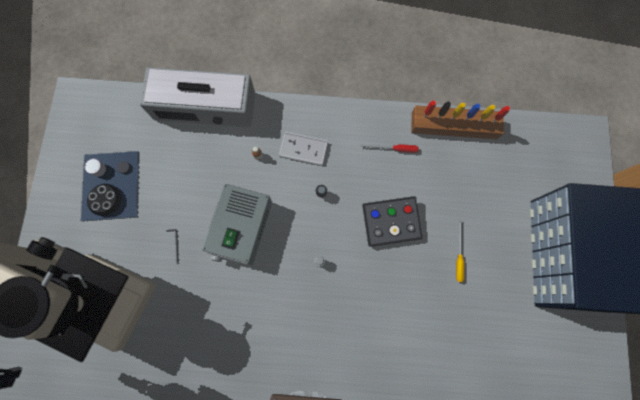

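View pics/side0.png

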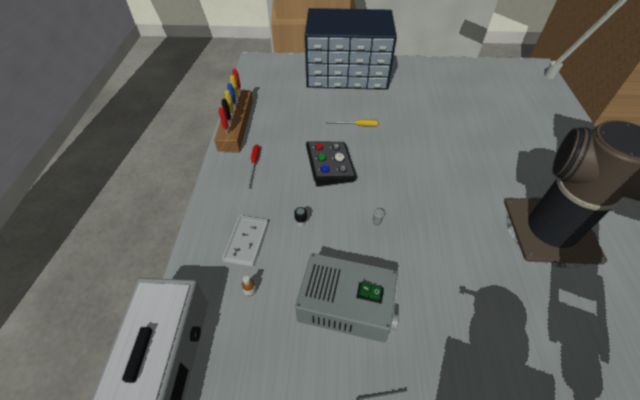

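The top view shows the box with its rocker at about (231,238) and the pod at about (392,220), with the blue key at (376,214) and the lamp key at (394,230). The 0.59 rocker_on hit at (305,150) is the screw tray, so I'm discarding it. Next I'll fit the yaws.

```bash
cat >> h.py <<'E'
def cloud(p,mask=None):
    d=p['depth'];m=(d>0) if mask is None else (d>0)&mask
    v,u=np.nonzero(m);K=np.array(p['intrinsics']);z=d[v,u]
    c=np.stack([(u-K[0,2])/K[0,0]*z,(v-K[1,2])/K[1,1]*z,z])
    return ((np.array(p['R']).T)@(c-np.array(p['t'])[:,None])).T
E
python3 - <<'E'
from h import *
np.set_printoptions(precision=1,suppress=True)
for n in ('top','side'):
    p=cam(n)
    for k,zl in (('power_box',(78,91)),('pod',(24,56))):
        o=outline_of(p,k)
        if not o: print(n,k,'none');continue
        X=cloud(p,o[0]['pixels'])
        Y=X[(X[:,2]>zl[0])&(X[:,2]<zl[1])]
        r=cv2.minAreaRect(Y[:,:2].astype(np.float32));print(n,k,round(o[0]['p'],2),len(Y),r)
        if k=='pod':
            A=np.c_[Y[:,:2],np.ones(len(Y))];c=np.linalg.lstsq(A,Y[:,2],rcond=None)[0];print('slope',c,np.degrees(np.arctan2(c[1],c[0])))
s=sense();print(Ro.from_rotvec(s['tcp_rot']).as_matrix())
E
```

```text
top power_box 0.77 3182 ((527.6505737304688, 222.4732666015625), (132.18714904785156, 191.47698974609375), 78.75054168701172)
top pod 0.92 2362 ((572.9361572265625, -200.86985778808594), (120.33092498779297, 151.9873504638672), 12.86954116821289)
slope [  0.2   0.  -48.1] 11.299097871066504
side power_box 0.83 5307 ((527.53662109375, 226.1783905029297), (130.81053161621094, 191.1387939453125), 78.94963836669922)
side pod 0.95 1619 ((574.2128295898438, -196.44454956054688), (121.34454345703125, 154.45184326171875), 12.38786506652832)
slope [  0.1   0.  -44.1] 4.606466153021329
[[-1.   0.2 -0. ]
 [ 0.2  1.   0. ]
 [ 0.   0.  -1. ]]
```

```bash
python3 - <<'E'
from h import *
np.set_printoptions(precision=1,suppress=True)
p=cam('top')
for px in [(20,300),(90,300),(130,305),(75,345),(8,378),(103,200),(200,95),(460,118),(560,220)]: print(px,atd(p,px))
s=sense();R=Ro.from_rotvec(s['tcp_rot']).as_matrix()
print(np.round(R,3)); t=np.array(s['tcp_pos'])
for T in ([498,228,400],): print(R.T@(np.array(T)-t)/10)
p=cam('wrist','w0')
print(-np.array(p['R']).T@p['t'], np.array(p['R']),np.array(p['intrinsics'])[0])
E
```

```text
(20, 300) [302.5 541.1 394.3]
(90, 300) [303.6 515.3 191.5]
(130, 305) [293.9 471.3  71.5]
(75, 345) [203.5 529.  192.3]
(8, 378) [149.5 585.2 310.6]
(103, 200) [570.4 615.   31.2]
(200, 95) [872.5 359.9 114.3]
(460, 118) [ 890.2 -384.4   50.6]
(560, 220) [ 584.7 -598.7  158.9]
[[-1.   0.2  0. ]
 [ 0.2  1.  -0. ]
 [-0.  -0.  -1. ]]
[-43.  -33.6   0.5]
[ 84.1 674.5 374.1] [[ 0.2  1.  -0. ]
 [ 0.9 -0.2  0.3]
 [ 0.3 -0.1 -1. ]] [302.7   0.  321. ]
```

View pics/w0.png

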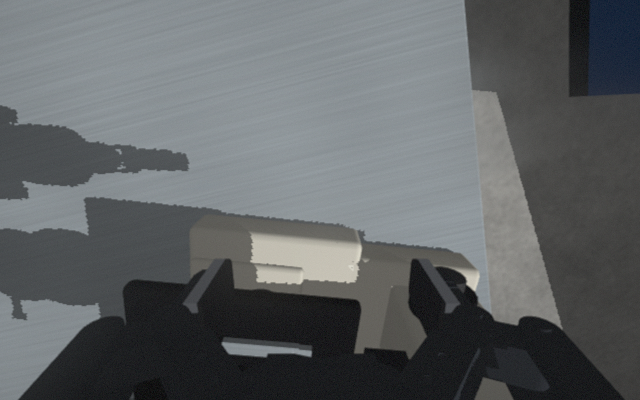

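```bash
python3 - <<'E'
from h import *
np.set_printoptions(precision=1,suppress=True)
p=cam('side')
print('cam',-np.array(p['R']).T@p['t'])
for px in [(610,140),(560,170),(565,230),(520,220),(600,250),(600,30),(350,20)]: print(px,atd(p,px))
p=cam('top');print('cam',-np.array(p['R']).T@p['t'])
X=cloud(p);Y=X[(X[:,0]<480)&(X[:,1]>280)&(X[:,2]>20)&(X[:,2]<1500)]
for z0 in range(0,900,60):
    q=Y[(Y[:,2]>=z0)&(Y[:,2]<z0+60)]
    if len(q): print(z0,len(q),q[:,:2].min(0),q[:,:2].max(0))
im=p['image'][220:400,0:220];cv2.imwrite('pics/z.png',cv2.resize(im,None,fx=3.2,fy=3.2,interpolation=2))
E
```

```text
cam [571.2 558.2 773.6]
(610, 140) [ 42.1   8.  308.2]
(560, 170) [ 97.   12.5 228.3]
(565, 230) [26.  56.  77.8]
(520, 220) [ 77.7 -19.   10.9]
(600, 250) [-87.2  64.7  12.5]
(600, 30) [ -821.5 -1410.5  -148.4]
(350, 20) [ 521.7 -703.7  200. ]
cam [ 348.3   -4.8 1213.2]
0 1058 [176.  280.1] [445.6 762.7]
60 1787 [177.9 280.3] [479.9 764.4]
120 664 [346.8 450.8] [445.5 762.9]
180 4816 [170.  438.8] [419.1 756.7]
240 278 [130.9 529.6] [400.8 711.2]
300 1707 [131.8 476.4] [379.9 647. ]
360 3415 [232.4 487. ] [370.8 614.9]
```

View pics/z.png

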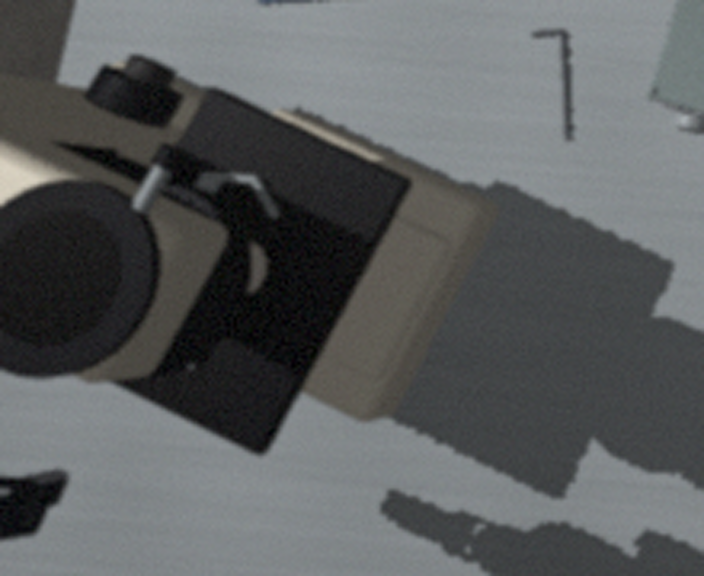

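The microscope stands between the arm and the box, with its head at x 230–370, y 490–615+ and at least 395 mm high. I'll lift straight up first, then retract and go around the inside.

```bash
python3 -m jog '[[0,0,-3,0,0,0,1],[0,0,-4,0,0,0,1],[0,0,-4,0,0,0,1],[0,0,-4,0,0,0,1],[0,0,-4,0,0,0,1]]'; python3 -m jog '[[0,0,-2,0,0,0,0],[0,0,0,0,0,0,0]]'; python3 - <<'E'
from h import *
np.set_printoptions(precision=3,suppress=True)
s=sense();R=Ro.from_rotvec(s['tcp_rot']).as_matrix();t=np.array(s['tcp_pos'])
print(s['joints'],R)
for T in ([115,440,610],[300,330,610],[498,228,610]): 
    print((R.T@(np.array(T)-t))/10);t=np.array(T)
E
```

```text
time_s: 1.52
tcp_pos: [158.8, 655.7, 596.7]
tcp_rot: [0.373, 3.119, 0.0]
contact_force: [0.2, 0.8, -0.0]
opening: 85.3
time_s: 1.68
tcp_pos: [158.4, 654.8, 623.7]
tcp_rot: [0.372, 3.116, 0.021]
contact_force: [0.3, -0.1, 1.0]
opening: 64.0
[ 1.183  0.211  1.278 -0.     1.639 -0.15 ] [[-0.972  0.235  0.005]
 [ 0.235  0.972  0.013]
 [-0.002  0.013 -1.   ]]
[ -0.835 -21.917   1.076]
[-20.57   -6.334  -0.043]
[-21.645  -5.251  -0.026]
```

```bash
python3 -m jog '[[0,-3,0,0,0,0,0],[0,-3.5,0,0,0,0,0],[0,-3.5,0,0,0,0,0],[0,-3.5,0,0,0,0,0],[0,-3.5,0,0,0,0,0]]'; python3 -m jog '[[-0.5,-3.5,0,0,0,0,0],[-2,0,0,0,0,0,0],[-3,-1,0,0,0,0,0],[-3,-1,0,0,0,0,0],[-3,-1,0,0,0,0,0]]'; python3 -m jog '[[-3,-1,0,0,0,0,0],[-3,-1,0,0,0,0,0],[-3,-1,0,0,0,0,0],[0,0,0,0,0,0,0]]'; python3 - <<'E'
from h import *
np.set_printoptions(precision=3,suppress=True)
s=sense();R=Ro.from_rotvec(s['tcp_rot']).as_matrix();t=np.array(s['tcp_pos'])
print(s['joints'],R)
for T in ([498,228,610],[498,228,430]): 
    print((R.T@(np.array(T)-t))/10);t=np.array(T)
E
```

```text
time_s: 2.1
tcp_pos: [118.5, 489.4, 613.1]
tcp_rot: [-0.372, -3.119, 0.003]
contact_force: [-0.6, -0.1, 0.7]
opening: 0.5
time_s: 2.52
tcp_pos: [215.8, 399.5, 613.7]
tcp_rot: [-0.371, -3.119, 0.001]
contact_force: [0.6, 0.9, -0.2]
opening: -0.0
time_s: 2.85
tcp_pos: [299.2, 348.1, 613.0]
tcp_rot: [0.382, 3.118, -0.005]
contact_force: [-0.4, 0.3, 0.1]
opening: -0.0
[ 0.64  -0.285  1.779 -0.002  1.65  -0.688] [[-0.97   0.241 -0.   ]
 [ 0.241  0.97  -0.003]
 [-0.    -0.003 -1.   ]]
[-22.196  -6.852   0.326]
[ 0.008  0.054 18.   ]
```

```bash
python3 -m jog '[[-3.7,-1.1,0,0,0,0,0],[-3.7,-1.1,0,0,0,0,0],[-3.7,-1.1,0,0,0,0,0],[-3.7,-1.1,0,0,0,0,0],[-3.7,-1.2,0.5,0,0,-1.4,0]]'; python3 -m jog '[[-3.7,-1.2,0.5,0,0,-1.4,0],[0,0,4,0,0,0,0],[0,0,4,0,0,0,0],[0,0,4,0,0,0,0],[0,0,4,0,0,0,0]]';python3 -m jog '[[0,0,3,0,0,0,0],[0,0,0,0,0,0,0]]'; python3 - <<'E'
from h import *
np.set_printoptions(precision=2,suppress=True)
p=cam('wrist','w1')
for k in ['rocker_on','power_box']:
    for q in tip_of(p,k)[:3]: print(k,q['p'],q['centre'],atd(p,q['centre']),atz(p,q['centre'],102.5 if k!='power_box' else 0))
o=outline_of(p,'rocker_on')
for q in o[:2]: print(q['p'],q['extent'])
print('tip px',proj(p,np.array(sense()['tcp_pos'])+[0,0,-173]))
E
```

```text
time_s: 3.27
tcp_pos: [463.4, 251.4, 609.9]
tcp_rot: [0.333, 3.123, 0.001]
contact_force: [0.8, 0.2, 0.8]
opening: -0.5
time_s: 3.68
tcp_pos: [495.5, 232.6, 442.0]
tcp_rot: [-0.297, -3.126, 0.0]
contact_force: [0.5, 0.4, 0.3]
opening: -0.2
time_s: 3.85
tcp_pos: [493.7, 232.4, 405.2]
tcp_rot: [-0.295, -3.112, 0.009]
contact_force: [-1.3, 0.1, -0.5]
opening: 0.0
rocker_on 0.57 [324.6, 197.3] [492.24 234.16 101.17] [491.88 234.22 102.5 ]
power_box 0.96 [321.4, 198.0] [492.19 231.11 101.81] [519.91 225.17   0.  ]
0.9 [320.2, 185.1, 26.2, 47.8]
tip px [324.96 283.76]
```

View pics/w1.png

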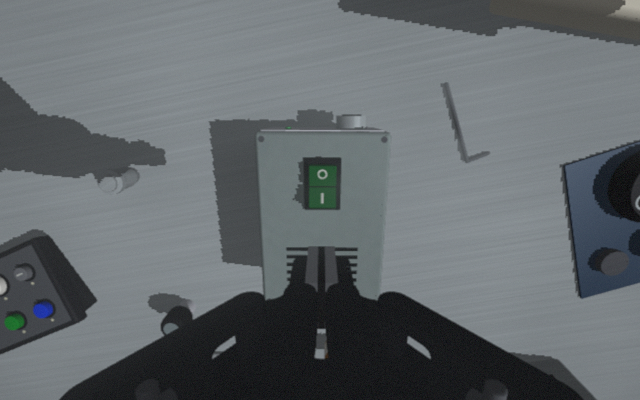

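The wrist view shows the box seen from its front edge. The rocker is at (322,186), with the white stroke on the near (+x) half at (322,198).

```bash
python3 - <<'E'
from h import *
np.set_printoptions(precision=2,suppress=True)
p=cam('wrist')
im=p['image'][130:230,260:390];cv2.imwrite('pics/z1.png',cv2.resize(im,None,fx=6,fy=6,interpolation=2))
for px,z in [((258,131),85),((389,131),85),((322,186),97),((307,210),104.8),((338,210),104.8),((322,162),97),((321.5,198),102.5)]: print(px,atz(p,px,z),atd(p,px))
s=sense();print(s['tcp_pos'],s['tcp_rot'])
t=np.array(s['tcp_pos']);R=Ro.from_rotvec(s['tcp_rot']).as_matrix();print(np.round(R,3).tolist())
E
```

```text
(258, 131) [431.69 183.92  85.  ] [431.67 184.05  85.58]
(389, 131) [455.43 309.02  85.  ] [465.2  326.37  -0.66]
(322, 186) [494.39 235.33  97.  ] [493.16 235.54 101.86]
(307, 210) [513.59 216.65 104.8 ] [520.04 214.47  85.17]
(338, 210) [519.29 246.63 104.8 ] [526.12 246.54  85.21]
(322, 162) [470.99 239.74  97.  ] [470.89 239.76  97.59]
(321.5, 198) [504.82 232.84 102.5 ] [509.76 231.95  85.73]
[496.6  233.02 418.24] [0.3  3.12 0.  ]
[[-0.982, 0.187, 0.006], [0.187, 0.982, 0.001], [-0.005, 0.003, -1.0]]
```

View pics/z1.png

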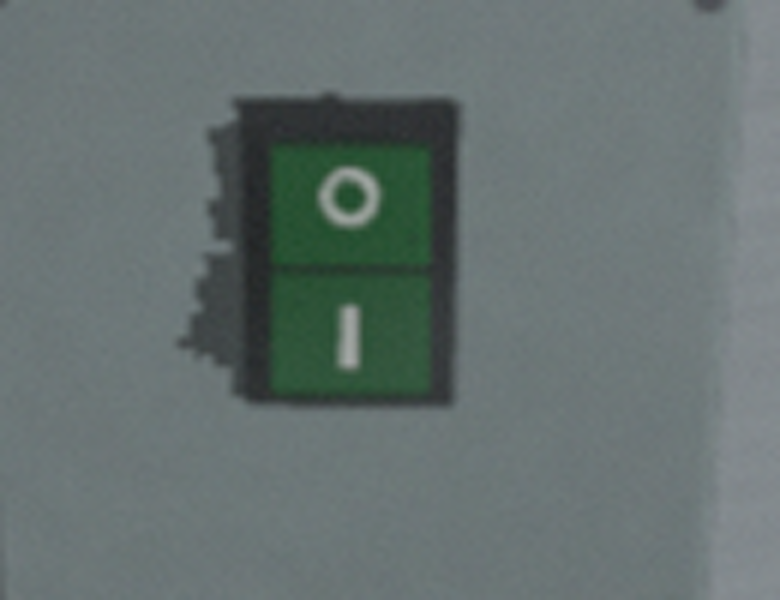

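```bash
python3 - <<'E'
from h import *
np.set_printoptions(precision=2,suppress=True)
p=cam('wrist')
im=p['image'][130:230,260:390];cv2.imwrite('pics/z2.png',cv2.resize(im,None,fx=6,fy=6,interpolation=2))
for px,z in [((318.3,174.7),97),((305,195.5),104.8),((331.8,195.5),104.8),((318.3,154.2),97),((318.2,186.2),102.5)]: print(px,atz(p,px,z),atd(p,px))
for k in ['rocker_on','power_box']:
    for q in tip_of(p,k)[:3]: print(k,q['p'],q['centre'],atd(p,q['centre']),atz(p,q['centre'],102.5 if k!='power_box' else 0))
s=sense();print(s['tcp_pos'],s['tcp_rot'])
t=np.array(s['tcp_pos']);R=Ro.from_rotvec(s['tcp_rot']).as_matrix();print(np.round(R,3).tolist())
E
```

```text
(318.3, 174.7) [483.12 233.92  97.  ] [483.14 233.92  96.86]
(305, 195.5) [499.25 217.71 104.8 ] [503.96 215.89  87.77]
(331.8, 195.5) [504.12 243.29 104.8 ] [509.13 243.01  87.75]
(318.3, 154.2) [463.49 237.7   97.  ] [463.57 237.68  96.47]
(318.2, 186.2) [493.08 231.94 102.5 ] [493.11 231.94 102.38]
rocker_on 0.93 [320.3, 187.7] [494.96 233.66 102.43] [494.94 233.66 102.5 ]
power_box 0.72 [319.1, 188.9] [495.82 232.31 102.84] [522.82 226.68   0.  ]
power_box 0.17 [37.9, 271.1] [ 553.39 -152.73   37.4 ] [ 567.53 -195.56    0.  ]
[496.36 232.8  417.34] [0.3  3.12 0.  ]
[[-0.982, 0.188, 0.004], [0.188, 0.982, 0.001], [-0.004, 0.002, -1.0]]
```

View pics/z2.png

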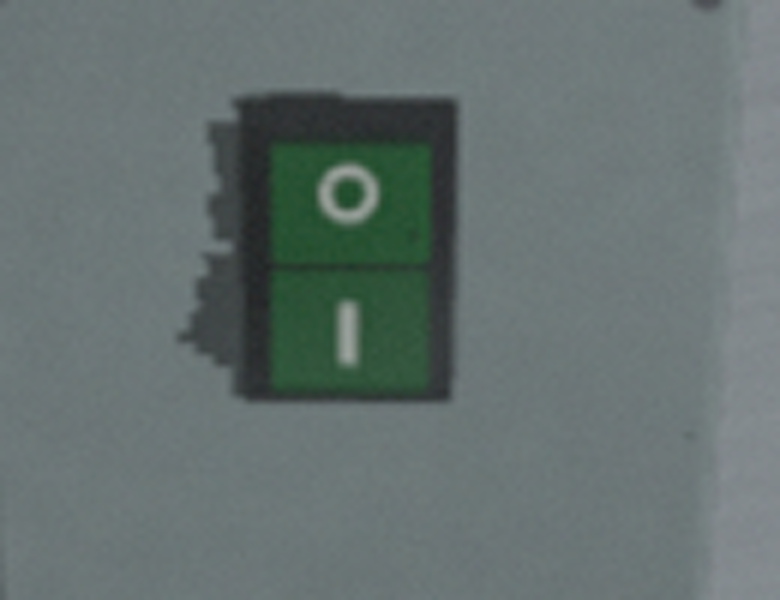

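```bash
python3 -m jog '[[-0.1,-0.15,3,0,0,0,0],[0,0,4,0,0,0,0],[0,0,4,0,0,0,0],[0,0,2.3,0,0,0,0],[0,0,0,0,0,0,0]]'; python3 -m jog '[[0,0,0,0,0,0,0],[0,0,0,0,0,0,0]]'
```

```text
time_s: 4.67
tcp_pos: [495.3, 230.4, 277.2]
tcp_rot: [-0.296, -3.12, 0.004]
contact_force: [-0.1, -0.5, -0.7]
opening: 0.2
time_s: 4.83
tcp_pos: [497.7, 231.2, 284.3]
tcp_rot: [0.296, 3.124, 0.002]
contact_force: [0.1, -0.6, 0.9]
opening: 0.2
```

```bash
python3 -m jog '[[0,0,0.3,0,0,0,0],[0,0,0.3,0,0,0,0],[0,0,0.3,0,0,0,0],[0,0,0.2,0,0,0,0],[0,0,0,0,0,0,0]]'; python3 -m jog '[[0,0,0.15,0,0,0,0],[0,0,0.15,0,0,0,0],[0,0,0,0,0,0,0]]'; python3 -m jog '[[0,0,0.1,0,0,0,0],[0,0,0,0,0,0,0],[0,0,0,0,0,0,0]]'
```

```text
time_s: 5.25
tcp_pos: [497.4, 231.0, 271.7]
tcp_rot: [0.296, 3.124, 0.002]
contact_force: [1.5, 0.8, 3.0]
opening: -0.1
time_s: 5.5
tcp_pos: [497.7, 231.1, 270.3]
tcp_rot: [0.296, 3.125, 0.001]
contact_force: [-0.9, -1.4, 11.3]
opening: -0.1
time_s: 5.75
tcp_pos: [497.8, 231.2, 270.3]
tcp_rot: [0.296, 3.125, 0.001]
contact_force: [-2.4, -1.7, 14.7]
opening: 0.0
```

```bash
python3 -m jog '[[0,0,0.15,0,0,0,0],[0,0,0,0,0,0,0],[0,0,0,0,0,0,0]]'; python3 -m jog '[[0,0,-0.6,0,0,0,0],[0,0,-2,0,0,0,0],[0,0,-4,0,0,0,0],[0,0,-4,0,0,0,0],[0,0,-4,0,0,0,0]]'; python3 -m jog '[[0,0,0,0,0,0,0],[0,0,0,0,0,0,0]]'; python3 - <<'E'
from h import *
np.set_printoptions(precision=2,suppress=True)
p=cam('wrist','w2');p=cam('wrist','w2')
im=p['image'][130:230,260:390];cv2.imwrite('pics/z3.png',cv2.resize(im,None,fx=6,fy=6,interpolation=2))
R=np.array([[.981,-.194],[.194,.981]])
R=np.array([[.982,.188],[-.188,.982]])
for l in range(-18,19,3):
    X=np.array([483.1,233.9])+R@[l,3]; print(l,[round(float(atd(p,proj(p,[*X,97]))[2]),1)])
for n in ('wrist',):
    for k in ('key_blue_top','key_lamp_top','pod'):
        for q in tip_of(p,k)[:2]: print(k,q['p'],q['centre'],atd(p,q['centre']))
s=sense();print(s['tcp_pos'],Ro.from_rotvec(s['tcp_rot']).as_matrix().round(3).tolist(),s['joints'])
E
```

```text
time_s: 6.0
tcp_pos: [497.9, 231.3, 270.1]
tcp_rot: [0.295, 3.126, -0.0]
contact_force: [-5.5, -3.7, 23.0]
opening: -0.1
time_s: 6.42
tcp_pos: [495.9, 230.8, 411.1]
tcp_rot: [-0.296, -3.123, 0.002]
contact_force: [0.9, 0.4, 0.9]
opening: -0.4
time_s: 6.58
tcp_pos: [496.9, 231.1, 414.1]
tcp_rot: [0.296, 3.123, 0.003]
contact_force: [0.9, 0.0, -0.3]
opening: 0.1
-18 [103.7]
-15 [103.1]
-12 [103.4]
-9 [101.3]
-6 [99.5]
-3 [97.7]
0 [96.9]
3 [96.9]
6 [97.2]
9 [97.2]
12 [97.5]
15 [97.5]
18 [96.4]
key_blue_top 0.47 [39.4, 300.9] [ 583.01 -148.99   51.81]
pod 0.91 [38.0, 275.3] [ 553.79 -149.55   38.06]
[496.22 230.81 408.54] [[-0.982, 0.188, -0.005], [0.188, 0.982, -0.001], [0.005, -0.002, -1.0]] [ 0.25  0.    1.89  0.    1.26 -1.13]
```

View pics/z3.png

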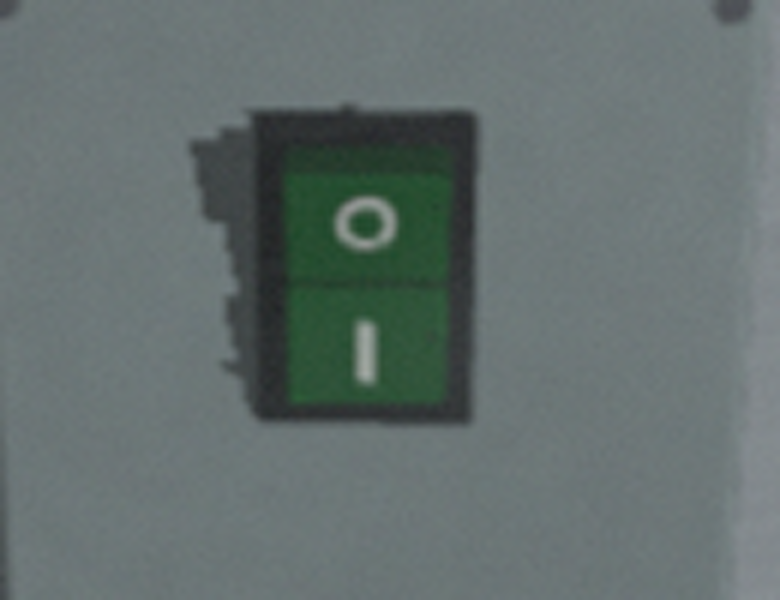

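The rocker is fully on: the stroked half is level at 97 mm and the other half slopes up. Next, the pod.

```bash
python3 -m jog '[[-1.4,-3.7,0,0,0,0,0],[-1.4,-3.7,0,0,0,0,0],[-1.4,-3.7,0,0,0,0,0],[-1.4,-3.7,0,0,0,0,0],[-1.4,-3.7,0,0,0,0,0]]'; python3 -m jog '[[-1.4,-3.7,0,0,0,0,0],[-1.4,-3.7,0,0,0,0,0],[-1.4,-3.7,0,0,0,0,0],[-1.4,-3.7,0,0,0,0,0],[-1.4,-3.7,0,0,0,0,0]]'; python3 -m jog '[[-1.6,-3.7,0,0,0,0,0],[0,0,0,0,0,-5.85,0],[0,0,0,0,0,-5.85,0],[0,0,0,0,0,-5.85,0],[0,0,0,0,0,-5.85,0]]';python3 -m jog '[[0,0,0,0,0,0,0],[0,0,0,0,0,0,0],[0,0,0,0,0,0,0],[0,0,0,0,0,0,0]]'; cat > pod.py <<'E'
from h import *
import sys
np.set_printoptions(precision=2,suppress=True)
cam('wrist');p=cam('wrist',sys.argv[1])
for k in ('key_blue_top','key_lamp_top','pod','key_green','key_red','key_dim','key_bright'):
    for q in tip_of(p,k)[:2]: print(k,round(q['p'],2),q['centre'],atd(p,q['centre']))
o=outline_of(p,'pod')[0];print(o['extent'])
X=cloud(p,o['pixels']);Y=X[(X[:,2]>24)&(X[:,2]<60)]
print(cv2.minAreaRect(Y[:,:2].astype(np.float32)))
s=sense();print(s['tcp_pos'],Ro.from_rotvec(s['tcp_rot']).as_matrix().round(3).tolist(),np.array(s['joints']))
E
python3 pod.py w3
```

```text
time_s: 7.25
tcp_pos: [530.4, 34.5, 409.5]
tcp_rot: [-0.295, -3.125, -0.0]
contact_force: [-0.5, 0.2, -0.2]
opening: 0.0
time_s: 7.67
tcp_pos: [564.5, -160.7, 409.3]
tcp_rot: [-0.296, -3.124, -0.002]
contact_force: [0.6, 0.1, -0.2]
opening: 0.1
time_s: 8.08
tcp_pos: [573.3, -198.7, 408.9]
tcp_rot: [0.35, -3.119, -0.004]
contact_force: [-0.0, 0.1, -0.6]
opening: -0.0
time_s: 8.42
tcp_pos: [573.5, -198.0, 410.7]
tcp_rot: [0.342, -3.122, -0.001]
contact_force: [0.7, 0.7, 0.2]
opening: 0.1
key_blue_top 0.64 [360.1, 199.3] [ 584.49 -149.8    51.79]
key_lamp_top 0.72 [321.5, 152.3] [ 543.48 -203.77   43.15]
pod 0.96 [320.8, 166.3] [ 559.96 -200.89   37.46]Traceback (most recent call last):
  File "pod.py", line 6, in <module>
    for q in tip_of(p,k)[:2]: print(k,round(q['p'],2),q['centre'],atd(p,q['centre']))
             ~~~~~~^^^^^
ValueError: it knows: driver_red, driver_yellow, eyepiece, hex_key, key_blue_top, key_lamp_top, objective, oil, pod, power_box, rocker_on, screw_tray
```

View pics/w3.png

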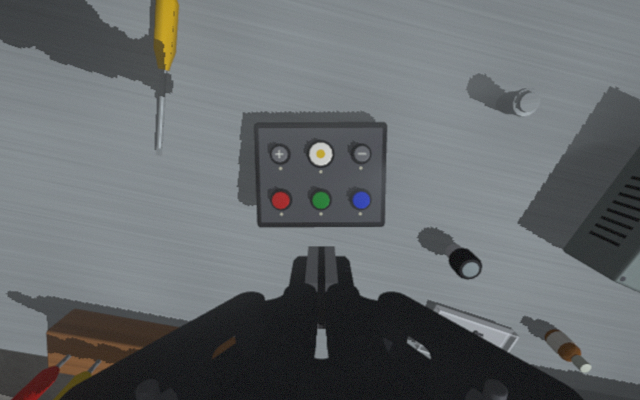

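The wrist view shows the pod squarely: blue key at about (361,200), white lamp key at about (320,153), green and red to the left of blue, all keys up.

```bash
cat > pod.py <<'E'
from h import *
import sys
np.set_printoptions(precision=2,suppress=True)
cam('wrist');p=cam('wrist',sys.argv[1])
r=p['image'].astype(float)
hsv=cv2.cvtColor(p['image'],cv2.COLOR_BGR2HSV)
o=outline_of(p,'pod')[0];m=cv2.dilate(o['pixels'].astype(np.uint8),np.ones((5,5)))
def cen(mask,z):
    n,l,st,c=cv2.connectedComponentsWithStats((mask&(m>0)).astype(np.uint8))
    i=1+np.argmax(st[1:,4]);P=atz(p,c[i],z);D=atd(p,c[i]);print(c[i],st[i,4],P,'depth z',D[2]);return P
H,S,V=hsv[...,0],hsv[...,1],hsv[...,2]
b=cen((H>105)&(H<135)&(S>110)&(V>60),51)
g=cen((H>45)&(H<90)&(S>90)&(V>50),51)
rd=cen(((H<8)|(H>172))&(S>110)&(V>60),51)
w=cen((V>150)|((H>18)&(H<35)&(S>100)&(V>100)),43)
# yaw fit
q=np.array([[25,46],[25,0],[25,-46],[-26,0]],float);W=np.array([b,g,rd,w])[:,:2]
qc=q-q.mean(0);wc=W-W.mean(0);th=np.arctan2((qc[:,0]*wc[:,1]-qc[:,1]*wc[:,0]).sum(),(qc*wc).sum())
c,s_=np.cos(th),np.sin(th);Rz=np.array([[c,-s_],[s_,c]]);o2=W.mean(0)-Rz@q.mean(0)
print('yaw',np.degrees(th),'origin',o2,'resid',(W-(q@Rz.T+o2)).tolist())
n=np.array([np.sin(.17)*c,np.sin(.17)*s_,-np.cos(.17)])
s=sense();R=Ro.from_rotvec(s['tcp_rot']).as_matrix();t=np.array(s['tcp_pos'])
zt=n;xt=-np.array([c*np.cos(.17),s_*np.cos(.17),np.sin(.17)]);yt=np.cross(zt,xt);Rt=np.stack([xt,yt,zt],1)
print('turn tool deg',np.degrees(Ro.from_matrix(R.T@Rt).as_rotvec()),'t',t,s['joints'])
for nm,pp,z in (('blue',q[0],51),('lamp',q[3],43)):
    T=np.r_[Rz@pp+o2,z]; 
    print(nm,T,'TCP at contact',T-n*173,'gap along tool target axes cm',Rt.T@(T-(t+R[:,2]*173))/10, 'tcp shift in target axes cm',Rt.T@(T-n*173-t)/10)
E
python3 pod.py w4
```

```text
[361.07 199.44] 243 [ 584.92 -148.64   51.  ] depth z 51.72813634749048
[320.74 199.5 ] 244 [ 595.03 -193.36   51.  ] depth z 51.12827067122589
[280.49 199.6 ] 253 [ 605.17 -238.     51.  ] depth z 50.93112877794863
[320.58 153.38] 393 [ 545.19 -204.71   43.  ] depth z 43.139761269287305
yaw 12.791507045061655 origin [ 570.63 -198.89] resid [[0.09676980181268391, -0.14416207292072158], [0.017988332715731303, -0.008373112399539195], [-0.029907798430826915, 0.21293202737095385], [-0.08485033609770198, -0.06039684205074991]]
turn tool deg [-0.02 -9.73 -0.22] t [ 573.49 -198.08  411.32] [-0.5   0.13  1.74  0.    1.26 -2.29]
blue [ 584.83 -148.5    51.  ] TCP at contact [ 556.29 -154.98  221.51] gap along tool target axes cm [ 1.    4.59 18.83] tcp shift in target axes cm [ 3.92  4.58 18.59]
lamp [ 545.28 -204.65   43.  ] TCP at contact [ 516.74 -211.13  213.51] gap along tool target axes cm [ 6.16 -0.01 18.76] tcp shift in target axes cm [ 9.09 -0.02 18.51]
```

```bash
python3 -m jog '[[0,0,0,0,-4.9,0,0],[0,0,0,0,-4.83,0,0],[1.3,1.5,3,0,0,0,0],[1.3,1.5,3,0,0,0,0],[1.3,1.6,3,0,0,0,0]]'; python3 -m jog '[[0,0,3,0,0,0,0],[0,0,2.5,0,0,0,0],[0,0,2,0,0,0,0],[0,0,0,0,0,0,0],[0,0,0,0,0,0,0]]'; python3 -m jog '[[0,0,0,0,0,0,0],[0,0,0,0,0,0,0]]'; python3 pod.py w5
```

```text
time_s: 9.23
tcp_pos: [540.5, -158.2, 315.9]
tcp_rot: [-0.324, 2.953, 0.025]
contact_force: [0.9, -0.2, -0.8]
opening: -0.0
time_s: 9.65
tcp_pos: [552.9, -155.3, 241.1]
tcp_rot: [-0.326, 2.957, 0.03]
contact_force: [-0.5, -0.2, 1.1]
opening: -0.0
time_s: 9.82
tcp_pos: [553.9, -156.0, 244.2]
tcp_rot: [-0.325, 2.952, 0.025]
contact_force: [-1.1, 0.5, 0.5]
opening: -0.0
[322.28 235.35] 746 [ 581.22 -149.21   51.  ] depth z 51.063662836999185
[246.42 238.46] 950 [ 593.29 -192.63   51.  ] depth z 51.1457731839279
[170.59 238.6 ] 999 [ 603.35 -236.6    51.  ] depth z 51.15031075405898
[169.56 240.82] 812 [ 611.52 -240.74   43.  ] depth z 51.43584319734467
yaw 40.854879438969924 origin [ 588.08 -212.81] resid [[4.31713679885172, 12.449020821558292], [-13.695600425845669, 3.826372891238691], [-33.730974541566525, -5.353573429924097], [43.10943816856047, -10.921820282873]]
turn tool deg [ -4.92   0.09 -27.86] t [ 553.6  -155.82  243.71] [-0.47  0.23  1.96  0.15  0.81 -2.35]
blue [ 576.9  -161.66   51.  ] TCP at contact [ 554.76 -180.81  221.51] gap along tool target axes cm [ 1.57 -0.53  1.99] tcp shift in target axes cm [ 1.9  -1.97  1.93]
lamp [ 568.42 -229.82   43.  ] TCP at contact [ 546.28 -248.96  213.51] gap along tool target axes cm [ 6.73 -5.13  1.91] tcp shift in target axes cm [ 7.06 -6.57  1.85]
```

View pics/w5.png

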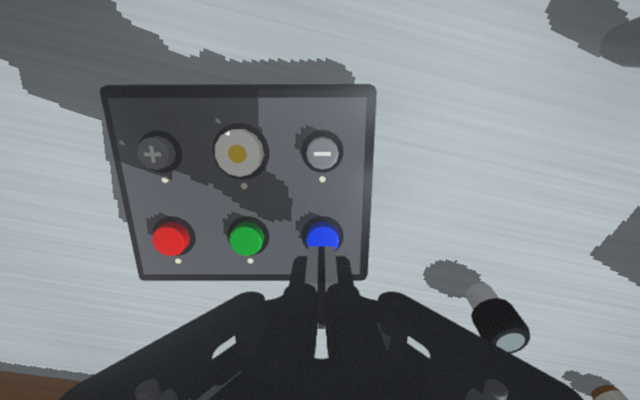

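The blue key is straight under the fingertips (column 322). The lamp fit in this view is wrong: the lamp key lies in shadow and the mask picked red instead. Red, green and blue agree with the earlier fit within 2 mm (blue itself is partly hidden), so I'm keeping that fit.

```bash
python3 -m jog '[[0.1,0,0.5,0,0,0,0],[0,0,0.6,0,0,0,0],[0,0,0.6,0,0,0,0],[0,0,0.2,0,0,0,0],[0,0,0,0,0,0,0]]'; python3 -m jog '[[0,0,0.2,0,0,0,0],[0,0,0.2,0,0,0,0],[0,0,0.2,0,0,0,0],[0,0,0,0,0,0,0]]'; python3 -m jog '[[0,0,0.1,0,0,0,0],[0,0,0.1,0,0,0,0],[0,0,0,0,0,0,0],[0,0,0,0,0,0,0]]'
```

```text
time_s: 10.38
tcp_pos: [555.1, -154.9, 222.0]
tcp_rot: [-0.326, 2.956, 0.029]
contact_force: [0.7, 0.8, -0.1]
opening: 0.0
time_s: 10.72
tcp_pos: [556.4, -154.8, 217.4]
tcp_rot: [-0.326, 2.955, 0.028]
contact_force: [-2.1, 0.1, 3.4]
opening: -0.2
time_s: 11.05
tcp_pos: [556.8, -154.9, 217.3]
tcp_rot: [-0.327, 2.956, 0.029]
contact_force: [-9.1, 1.3, 13.9]
opening: 0.3
```

```bash
python3 -m jog '[[0.1,0,0.05,0,0,0,0],[0,0,0,0,0,0,0],[0,0,0,0,0,0,0]]'
```

```text
time_s: 11.3
tcp_pos: [556.3, -154.9, 217.2]
tcp_rot: [-0.326, 2.954, 0.029]
contact_force: [-7.1, 3.3, 14.3]
opening: -0.0
```

```bash
python3 -m jog '[[0.1,0,0.1,0,0,0,0],[0,0,0,0,0,0,0],[0,0,0,0,0,0,0]]'; python3 -m jog '[[0,0,-0.4,0,0,0,0],[0,0,-1,0,0,0,0],[0,0,-3,0,0,0,0],[0,0,-3,0,0,0,0],[0,0,-3,0,0,0,0]]'; python3 -m jog '[[0,0,-3,0,0,0,0],[2,-2,-2,0,0,0,0],[2,-2,0,0,0,0,0],[0,0,0,0,0,0,0],[0,0,0,0,0,0,0]]'; python3 -m jog '[[0,0,0,0,0,0,0],[0,0,0,0,0,0,0]]'; python3 pod.py w6
```

```text
time_s: 11.55
tcp_pos: [556.1, -155.0, 217.1]
tcp_rot: [-0.326, 2.952, 0.029]
contact_force: [-7.7, 4.4, 18.3]
opening: -0.3
time_s: 11.97
tcp_pos: [537.3, -158.9, 316.4]
tcp_rot: [-0.325, 2.956, 0.029]
contact_force: [0.6, 0.8, 0.8]
opening: -0.5
time_s: 12.38
tcp_pos: [499.1, -209.2, 358.5]
tcp_rot: [-0.322, 2.955, 0.027]
contact_force: [0.2, -0.5, -0.0]
opening: 0.2
time_s: 12.55
tcp_pos: [500.0, -207.8, 357.7]
tcp_rot: [-0.326, 2.956, 0.029]
contact_force: [-0.7, 0.2, -0.2]
opening: -0.1
[357.92 228.63] 284 [ 582.77 -149.79   51.  ] depth z 46.40071755577554
[313.83 229.74] 306 [ 593.96 -193.48   51.  ] depth z 51.18040465834275
[269.56 229.67] 319 [ 603.84 -237.73   51.  ] depth z 51.20957553098208
[313.46 181.02] 500 [ 544.57 -204.59   43.  ] depth z 42.64626330734728
yaw 13.191173162380604 origin [ 569.36 -199.19] resid [[-0.43377067473625175, -1.0873228694326258], [0.265605415141863, 0.006559618144990509], [-0.35466157511632446, 0.5423448146900398], [0.5228268347110543, 0.5384184365975386]]
turn tool deg [-0.05 -0.04 -0.55] t [ 500.15 -207.73  357.89] [-0.6   0.01  1.97  0.14  1.04 -2.46]
blue [ 583.2 -148.7   51. ] TCP at contact [ 554.7  -155.38  221.51] gap along tool target axes cm [-4.12  3.87 14.54] tcp shift in target axes cm [-4.11  3.85 14.54]
lamp [ 544.04 -205.12   43.  ] TCP at contact [ 515.55 -211.8   213.51] gap along tool target axes cm [ 1.04 -0.73 14.47] tcp shift in target axes cm [ 1.06 -0.75 14.47]
```

View pics/w6.png

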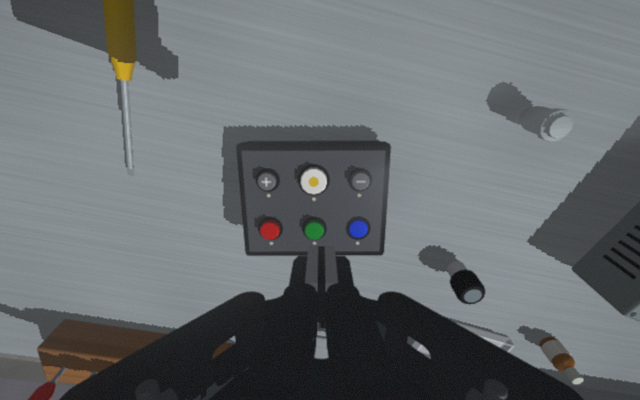

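```bash
python3 - <<'E'
from h import *
b=[];g=[];r=[]
for i in range(5):
    p=cam('wrist')
    hsv=cv2.cvtColor(p['image'],cv2.COLOR_BGR2HSV)
    for c,L in (((357.9,228.6),b),((313.8,229.7),g),((269.6,229.7),r)):
        m=np.zeros((400,640),bool)
        yy,xx=np.mgrid[:400,:640];m=(xx-c[0])**2+(yy-c[1])**2<36
        X=cloud(p,m);s=np.sin(.17);cc=np.cos(.17);a=np.radians(12.8)
        d=-s*(np.cos(a)*X[:,0]+np.sin(a)*X[:,1])+cc*X[:,2];L.append(np.median(d))
print(np.mean(b),np.mean(g),np.mean(r),np.std(b)); print(sense()['time_s'])
E
```

```text
-45.2360788336603 -40.18607843261831 -40.13587361522813 0.03188699494546767
12.95
```

The blue key is 5.05–5.1 mm below green and red, so it is fully in, and the pod hasn't moved. Next, the lamp key.

```bash
python3 -m jog '[[0.5,-0.35,2,0,0,0,0],[0.4,-0.3,3,0,0,0,0],[0,0,3,0,0,0,0],[0,0,2.5,0,0,0,0],[0,0,1.5,0,0,0,0]]'; python3 -m jog '[[0,0,0.5,0,0,0,0],[0,0,0.4,0,0,0,0],[0,0,0.3,0,0,0,0],[0,0,0,0,0,0,0],[0,0,0,0,0,0,0]]'; python3 - <<'E'
from h import *
p=cam('wrist','w7')
s=sense();print(s['tcp_pos'],s['tcp_rot'])
E
```

```text
time_s: 13.37
tcp_pos: [511.7, -211.6, 235.4]
tcp_rot: [-0.326, 2.958, 0.032]
contact_force: [-0.8, 0.9, 0.2]
opening: 0.5
time_s: 13.78
tcp_pos: [514.8, -212.1, 228.1]
tcp_rot: [-0.326, 2.953, 0.026]
contact_force: [0.2, 0.5, 0.7]
opening: 0.2
[ 514.73952968 -212.1223033   228.13551185] [-0.32553136  2.95296432  0.02537301]
```

View pics/w7.png

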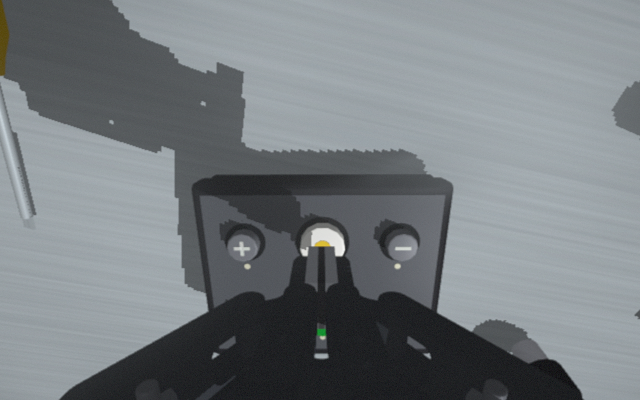

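```bash
python3 -m jog '[[0.1,0,0.6,0,0,0,0],[0,0,0.6,0,0,0,0],[0,0,0.1,0,0,0,0],[0,0,0,0,0,0,0]]'; python3 -m jog '[[0,0,0.3,0,0,0,0],[0,0,0.3,0,0,0,0],[0.05,0,0.3,0,0,0,0],[0,0,0,0,0,0,0]]'; python3 -m jog '[[0,0,0,0,0,0,0],[0,0,0,0,0,0,0],[0,0,0,0,0,0,0]]'
```

```text
time_s: 14.17
tcp_pos: [515.3, -211.5, 213.3]
tcp_rot: [-0.326, 2.956, 0.029]
contact_force: [-1.5, 0.2, 2.6]
opening: -0.0
time_s: 14.5
tcp_pos: [517.0, -211.8, 208.2]
tcp_rot: [-0.329, 2.957, 0.031]
contact_force: [-13.0, 3.9, 23.2]
opening: 0.3
time_s: 14.75
tcp_pos: [516.9, -211.7, 208.2]
tcp_rot: [-0.328, 2.956, 0.03]
contact_force: [-12.3, 3.6, 21.5]
opening: -0.1
```

```bash
python3 -m jog '[[0,0,0,0,0,0,0],[0,0,0,0,0,0,0],[0,0,0,0,0,0,0],[0,0,0,0,0,0,0],[0,0,0,0,0,0,0]]'; python3 -m jog '[[0,0,0,0,0,0,0],[0,0,0,0,0,0,0],[0,0,0,0,0,0,0],[0,0,-1.5,0,0,0,0],[0,0,-2.5,0,0,0,0]]'; python3 -m jog '[[0,0,-3,0,0,0,0],[0,0,-3,0,0,0,0],[0,0,-3,0,0,0,0],[0,0,-3,0,0,0,0],[0,0,0,0,0,0,0]]'; python3 -m jog '[[0,0,0,0,0,0,0],[0,0,0,0,0,0,0],[0,0,0,0,0,0,0]]'; python3 pod.py w8; python3 - <<'E'
from h import *
p=cam('top','top9');cam('side','side9')
R=np.array([[.982,.188],[-.188,.982]])
for l in (-15,-9,3,9,15):
    X=np.array([483.1,233.9])+R@[l,3];print(l,atd(p,proj(p,[*X,97]))[2])
E
```

```text
time_s: 15.17
tcp_pos: [516.9, -211.7, 208.2]
tcp_rot: [-0.328, 2.956, 0.03]
contact_force: [-13.3, 3.3, 22.3]
opening: -0.6
time_s: 15.58
tcp_pos: [509.1, -212.2, 242.5]
tcp_rot: [-0.325, 2.958, 0.032]
contact_force: [-0.1, -0.1, 0.4]
opening: 0.1
time_s: 16.0
tcp_pos: [491.2, -218.2, 369.8]
tcp_rot: [-0.325, 2.945, 0.015]
contact_force: [0.2, -0.7, 0.9]
opening: 0.2
time_s: 16.25
tcp_pos: [489.8, -216.9, 360.6]
tcp_rot: [-0.326, 2.957, 0.031]
contact_force: [-0.7, -0.2, -0.8]
opening: -0.2
[363.02 237.32] 277 [ 582.6 -149.8   51. ] depth z 46.54723330708799
[320.   238.05] 279 [ 593.31 -193.63   51.  ] depth z 50.989996233047236
[276.7  238.43] 304 [ 603.67 -237.9    51.  ] depth z 51.870454751198906
[319.96 191.54] 467 [ 544.48 -204.56   43.  ] depth z 43.40320376435221
yaw 13.14686523278943 origin [ 569.09 -199.26] resid [[-0.36775777160892176, -1.026302444020729], [-0.12294493618833258, -0.05557418877398845], [-0.22457688953898014, 0.4703620732068998], [0.7152795973361208, 0.6115145595877891]]
turn tool deg [ 0.04 -0.13 -0.58] t [ 489.98 -216.99  360.78] [-0.62 -0.    1.98  0.15  1.05 -2.48]
blue [ 582.97 -148.78   51.  ] TCP at contact [ 554.47 -155.43  221.51] gap along tool target axes cm [-5.25  4.52 15.03] tcp shift in target axes cm [-5.21  4.53 15.03]
lamp [ 543.77 -205.17   43.  ] TCP at contact [ 515.27 -211.83  213.51] gap along tool target axes cm [-0.09 -0.08 14.95] tcp shift in target axes cm [-0.05 -0.07 14.95]
-15 104.60047782615038
-9 102.24569659411327
3 99.9152856265141
9 97.8119088840217
15 97.48714136280819
```

View pics/w8.png

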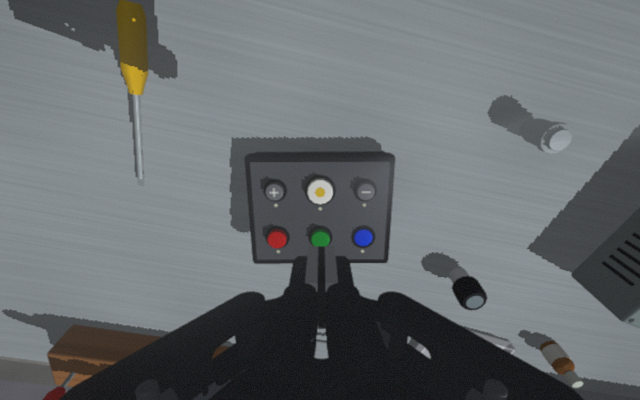

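View pics/side9.png

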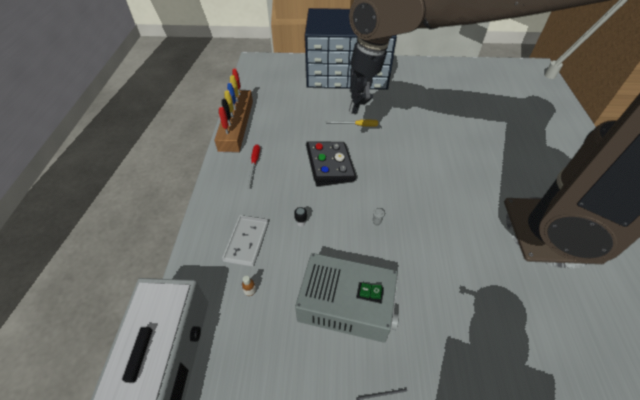

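The blue key is still down. The lamp key is back up, the other keys are up, the loose items haven't moved, and the arm is clear. Handing in.

```bash
python3 -c "
from workcell import hand_in;print(hand_in())"
```

```text
the job is handed in; nothing more can be done
None
```

I did the three steps in the order asked and handed the job in at about 17 s. The hand-in gives no verdict.

- **Rocker:** it is fully on. After the press, the stroked half measured level at about 97 mm in the wrist view. A last look from the coarser top camera agreed, except for one reading of 99.9 mm 3 mm from the pivot.
- **Blue key:** it measured 5.05–5.1 mm below the green and red keys, so it is at its stop, and it was still down at the last check.
- **Lamp key:** I held it at its stop for about 1.0 s with about 22 N of upward force on the tool. It came back up afterwards.
- **Other keys and loose items:** green and red still read up, and the two grey keys look up in the last picture. In the final side and wrist pictures the loose items look where they were.
- **Pod:** the three clear-view fits of its position agree within about 1.6 mm, inside the 2 mm calibration. There was a sideways push of up to about 13 N during the key presses, but no slide showed.
- **A fit I discarded:** the one taken just above the blue key was wrong because the shadowed lamp key was mistaken for red. I used the earlier fit instead.

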